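# Tuck the flashing under the lapped shingle of a roof sample and hold it flat

## Robot

A 6-joint arm with a two-finger parallel gripper is mounted at the origin on a cart in front of the work surface, level with it; the furniture and walls round the work are solid. World frame = base frame: x ahead of the robot, y to its left, z up, the work surface at z = 0. Lengths are in m, angles in rad, forces in N, time in s.
With the tool pointing down it reaches from about 0.3 to 0.775 m from the base axis. Payload 14.6 kg.
Tool frame: the origin (TCP) lies at the very end of the fingers, on their centre line; the grasp point (between the pads) lies 19 mm behind it; x points along the fingers, y is the direction in which the jaws open and shut, and the axes are right-handed (so a half turn about x gives the same grasp; the last joint's range is limited). The gripper opens to 94 mm and grips with 3 to 60 N. Pads are 16 mm wide; open, the fingers measure 119 mm over their backs; the gripper's body (75 mm by 177 mm) begins 78 mm behind the grasp point.
Start: joints at [1.097, 0.3, 1.521, -0, 1.321, -0.067], TCP at [0.218, 0.505, 0.205] pointing down, gripper open.
Joint ranges: [-3.03, 3.03], [-0.79, 2.21], [0.23, 2.52], [-1.04, 4.18], [0, 3.07], [-2.55, 2.55]. Speed limits (rad/s): [2.22, 2.22, 2.57, 3.14, 3.14, 3.14].

## Interface

Orientations are given as [roll, pitch, yaw] about the fixed x, y, z axes, in that order (R = Rz(yaw) Ry(pitch) Rx(roll)).
In Python, from station import ctrl, viewer, hand_in gives the robot as it stands. The module is installed in compiled form; this text tells all that it offers.
- The arm moves only by the tool play_rows, never from a script. Its argument "deltas" is a list that holds one entry, the list of rows, each a list of 7 numbers: the shift along the tool's x, y, z in mm, then the turn, a rotation vector about the tool's x, y, z in rad, then the finger opening in mm, from 0 to 94. In form: [[[dx, dy, dz, ax, ay, az, gripper], ...]]. A call has 1 to 10 rows; each row shifts and turns the commanded pose from where the row before left it, along the tool's axes as they then stand; what a row does not reach is not made up. A row lasts 1/10 s, in which the tool goes at most 50 mm and 8.59 degrees, less where a joint would pass 70% of its speed; a pose out of reach is approached as far as the arm can. A call with a gripper value outside its range is refused whole. The fingers move at their own pace and stop on an object; "grip_force" is the grip in N (left out, the last holds). Time passes only in rows, so rows that do not move let the fingers close. It gives the time, the measured TCP pose, the force and the opening at its end, in the units of the state.
- ctrl.get_obs(): the state, without advancing time (a new reading comes with each control period).
- viewer.camera(name): name is "scene" or "top" or "wrist"; returns a dict with "img" (400x640x3 uint8, red, green, blue), "fx", "fy", "cx", "cy" (pixels), "rvec" (rotation vector, rad) and "tvec" (3), from world to camera coordinates, as OpenCV has them. Camera axes: x right, y down, z forward; pixel columns grow to the right and rows downward; lengths in m; the calibration is good to about 2 mm. The wrist camera is an equidistant fisheye: a pixel r from the principal point sees the ray r / f radians off the axis. A picture is of the moment at which its call begins. There is no depth.
- hand_in(): hands the job in, once; it reports no verdict.
The state is a dict: "time_s": time; "qpos": joint angles; "joint_vel": joint speeds; "tau": joint torques, N m; "ee_pos": TCP position; "eef_rot": TCP orientation; "force": force on the tool from outside, world axes, zero at the start; "moment": the same for the moment, N m; "grip_width": finger opening in m.
Only numpy, scipy, OpenCV 4.12 (cv2) and the standard library are available. Lean on these libraries where they do the work, as an engineer would, in place of code of your own. Each camera call takes 0.05 s, during which the arm holds its last target.

## Task

Get the roof sample ready for fastening: first press the hinged aluminium hold-down cover at the back of the sample board down until its detent holds it shut by itself. Then take the loose L-shaped flashing and slide its thin leading edge under the front edge of the red-brown lapped shingle, without lifting the shingle, until the red line on the flashing meets the shingle's edge along its whole width (give or take a centimetre). Press the flashing down flat on the board, and finish while you are still holding it pressed there; leave the other things on the bench alone.

Things in the scene. Friction and masses are not known exactly. Their poses are not given: they have to be found in the camera images.
- board: roof sample board, 240 (x) x 260 (y) mm. Origin: centre of its underside, on the bench; x from its open front to its back, z up. Its flat grey top is 24 mm above the bench, bare from x = -120 to +20 mm. From x = +20 to +108 mm a red-brown shingle (6 mm thick, y -107 to +107 mm) laps over it with a 10 mm gap beneath, closed by a batten from x = +85 mm. A cover lies over the shingle's back part
- lip (a point): point of the board at the middle of the upper shingle's front edge, at the height of the resting shingle's underside (34 mm above the bench, 10 mm above the grey surface); axes as the board's
- shingle (a joint): lift of the red-brown shingle about a hinge at its back, 88 mm behind its front edge, rad: 0 at rest, grows as the front edge rises (0.05 rad is about 4 mm there). Only its weight of 0.25 kg keeps it down: about 1.3 N upward at its edge lifts it
- cover (a joint): how far the hold-down cover is pressed down, rad: 0 ajar (its front edge 0.65 rad up, where it starts), 0.65 fully shut, flat above the shingle's back part. An over-centre spring resists the first 0.4 rad (about 5 N straight down at its middle, up to 12 N where something rubs on its edge), then snaps it on to 0.65 and holds it there
- cover_push (a point): middle of the yellow patch on top of the cover, where to press, 38 mm from the hinge line; moves with the cover. Shut, it is at x = 72 mm, y = 0 in the board's frame, 46 mm above the bench. The cover is an aluminium plate 200 mm wide (along the board's y) that reaches 70 mm from its hinge line
- cover_hinge (a point): a point of the board on the middle of the cover's hinge line, 110 mm behind the board's origin, 44 mm above the bench; the line runs along the board's y
- flashing: loose L-shaped aluminium flashing, about 0.15 kg, 120 mm wide (y). Origin: centre of the underside of its upstand, a wall 45 mm high, 8 mm thick (10 mm at the top hem) along y: grip it there. A flat leaf 4 mm thick runs from it to the leading edge at x = +110 mm; red line across the leaf at x = +80 mm. Starts flat on the bench left or right of the board, upstand towards the robot
- edge_left (a point): left (+y) end of the flashing's leading edge, on the underside, 110 mm ahead of its origin and 60 mm to +y
- edge_right (a point): right (-y) end of the flashing's leading edge, on the underside, 110 mm ahead of its origin and 60 mm to -y
- calculator: loose dark pocket calculator 130 x 72 x 14 mm, lies on the other side of the board; leave it alone. Origin: centre of its underside
- tape_roll: loose roll of white tape, 77 mm across, 19 mm high, beside the board's left back; leave it alone. Origin: centre of its underside
- timer: loose white timer 58 x 58 x 20 mm, left of the tape roll; leave it alone. Origin: centre of its underside

How it is judged:
By the outcome, as a careful person would: the job done as asked, in the order asked, and still so for the second after the job is handed in, while the arm keeps its last pose, push and grip.
It also fails if it takes over 48 s, if anything falls off the work surface, if the arm or the gripper's body presses on something with over 40 N, if the wrist force passes 120 N, or if a joint passes its speed limit or range.

## Working session

There is one attempt and no reset: what is moved stays moved. The work goes in short steps, Python scripts to look and compute and a tool call to move; the robot and the scene stay as the last step left them, time stands still between calls to the robot, and variables do not carry over. Pictures are saved under pics/ and viewed, and the job is handed in when it is done.

Besides the shell and the picture viewer there is one more tool, called after "Call:" as name([rows], argument=value, ...), one row to a line, values as JSON. play_rows: Moves the arm, as the interface text tells. Its arguments: {"type":"object","properties":{"deltas":{"type":"array","items":{"type":"array","items":{"type":"array","items":{"type":"number"}}}},"grip_force":{"type":"number"}},"required":["deltas"]}

```bash
mkdir -p pics
cat > h.py <<'E'
import numpy as np, cv2
from station import ctrl, viewer
def shot(n,tag):
    c=viewer.camera(n); cv2.imwrite(f'pics/{tag}.png',c['img'][:,:,::-1]); 
    np.savez(f'pics/{tag}.npz',**{k:v for k,v in c.items()}); return c
def ray(c,u,v):
    R=cv2.Rodrigues(np.array(c['rvec'],float))[0]; t=np.array(c['tvec'],float).ravel()
    d=R.T@np.array([(u-c['cx'])/c['fx'],(v-c['cy'])/c['fy'],1.]); o=-R.T@t
    return o,d
def onz(c,u,v,z):
    o,d=ray(c,u,v); return o+d*(z-o[2])/d[2]
def proj(c,P):
    R=cv2.Rodrigues(np.array(c['rvec'],float))[0]; p=R@np.array(P,float)+np.array(c['tvec'],float).ravel()
    return np.array([c['cx']+c['fx']*p[0]/p[2], c['cy']+c['fy']*p[1]/p[2]])
E
python3 - <<'E'
from h import *
for n in ['scene','top','wrist']:
    c=shot(n,n+'0'); print(n,c['fx'],c['cx'],c['cy'],c['rvec'],c['tvec'])
print(ctrl.get_obs())
E
```

```text
scene 373.3100051735413 317.23455134446067 197.7337072867192 [ 0.65357632 -2.66417659  1.13005852] [0.48550444 0.24289738 1.23625317]
top 433.7975516306955 319.30587177434273 200.5166946127762 [ 2.1530407  -2.12004824  0.16153985] [-0.01290195  0.56700224  1.3450263 ]
wrist 309.70691628693146 323.1888293789012 202.74701226675305 [-2.41692357 -1.5936796  -0.22652168] [-0.54952423 -0.03069075  0.39286983]
{'time_s': 0.15, 'qpos': array([ 1.09736871e+00,  3.00362078e-01,  1.52142185e+00, -1.05580810e-05,
        1.32069394e+00, -6.65995709e-02]), 'joint_vel': array([ 0.00162168, -0.00079043, -0.00186004,  0.00083916,  0.00265359,
       -0.00150507]), 'tau': array([ 2.06393757e-03, -5.31961191e+01, -3.52820206e+01,  7.09476555e-02,
        2.36416486e-02, -3.10207565e-05]), 'ee_pos': array([0.21755088, 0.50493501, 0.20501349]), 'eef_rot': array([-1.62584295,  1.56991106, -2.03266837]), 'force': array([-0.1925331 , -0.57149788,  0.28769225]), 'moment': array([ 0.00404396, -0.01129284, -0.02182422]), 'grip_width': 0.09392517500376234}
```

View pics/top0.png

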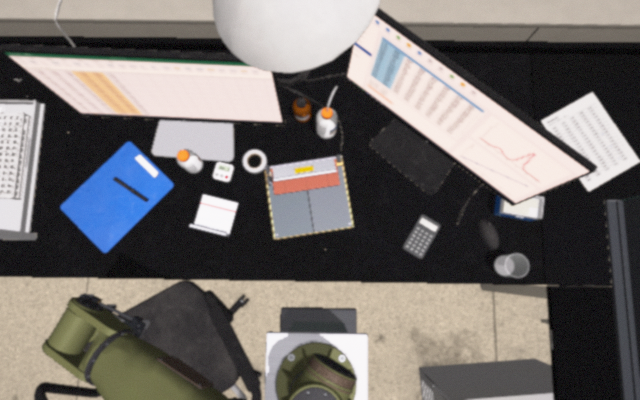

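View pics/scene0.png

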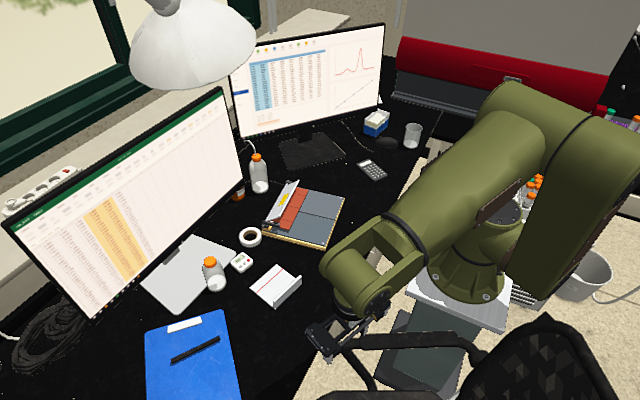

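View pics/wrist0.png

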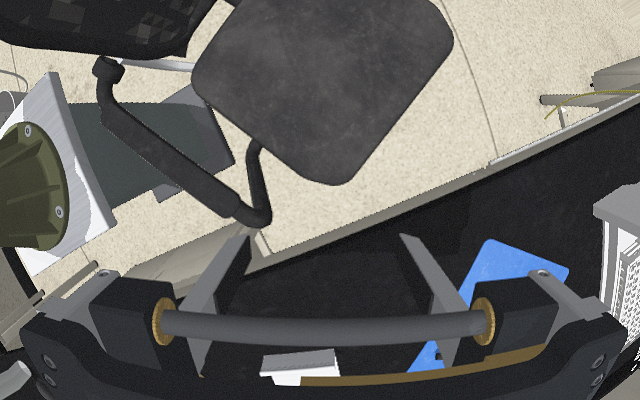

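Run:
```python
import cv2
a=cv2.imread('pics/top0.png'); 
cv2.imwrite('pics/top0b.png',cv2.resize(a[145:245,255:365],None,fx=7,fy=6,interpolation=cv2.INTER_CUBIC)[:600])
cv2.imwrite('pics/top0f.png',cv2.resize(a[185:245,180:250],None,fx=10,fy=10,interpolation=cv2.INTER_CUBIC))
a=cv2.imread('pics/scene0.png'); 
cv2.imwrite('pics/scene0b.png',cv2.resize(a[170:260,250:355],None,fx=6.5,fy=6.5,interpolation=cv2.INTER_CUBIC))
cv2.imwrite('pics/scene0f.png',cv2.resize(a[245:320,235:315],None,fx=8,fy=8,interpolation=cv2.INTER_CUBIC))
```

```text
(no output)
```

View pics/top0b.png

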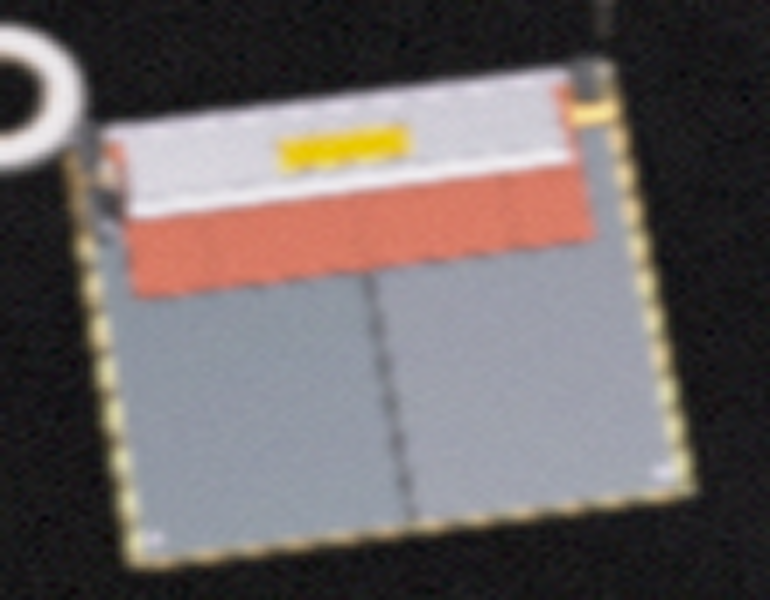

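View pics/top0f.png

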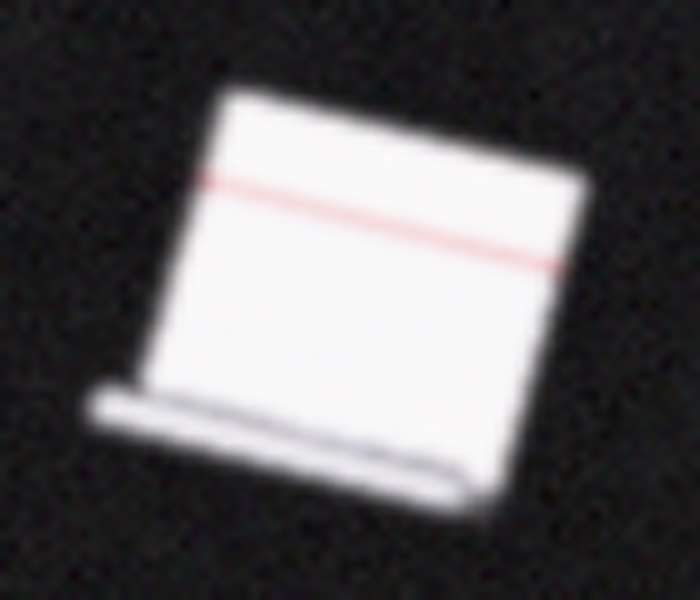

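View pics/scene0b.png

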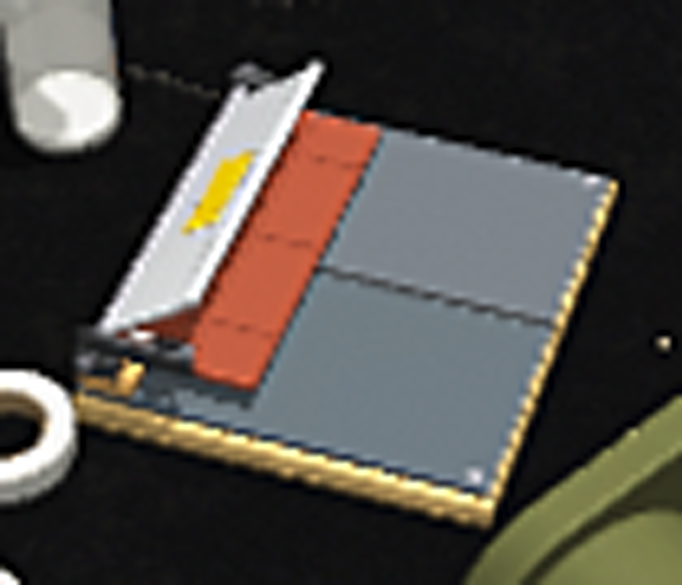

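View pics/scene0f.png

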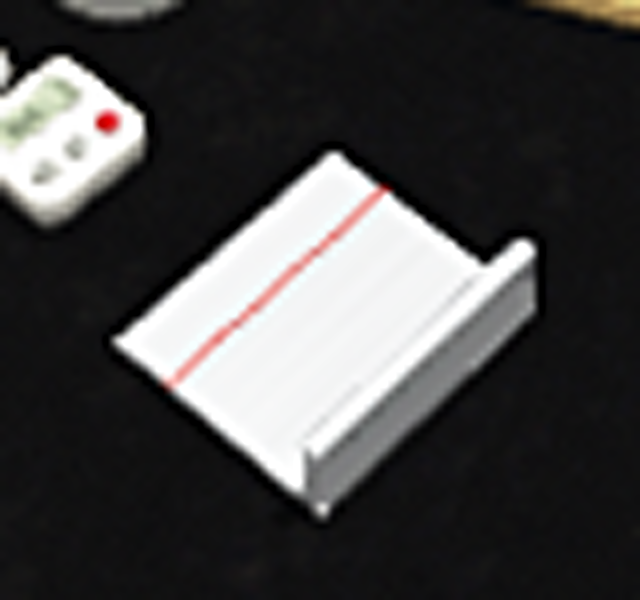

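```bash
cat > fit.py <<'E'
from h import *
from scipy.optimize import least_squares
def fit(obs,x0):
    # obs: (cam, local xyz mm, px)
    def P(p,l):
        c,s=np.cos(p[2]),np.sin(p[2]); l=np.array(l)/1000
        return np.array([p[0]+c*l[0]-s*l[1],p[1]+s*l[0]+c*l[1],l[2]])
    f=lambda p:np.concatenate([proj(c,P(p,l))-px for c,l,px in obs])
    r=least_squares(f,x0,loss='soft_l1'); return r.x,f(r.x).reshape(-1,2)
E
python3 - <<'E'
from fit import *
T=dict(np.load('pics/top0.npz'));S=dict(np.load('pics/scene0.npz'))
for c in (T,S): print('campos',ray(c,0,0)[0])
ob=[(T,(20,107,40),(274.3,194.7)),(T,(20,-107,40),(339.6,185.0)),(T,(-120,0,24),(313.9,231.3)),
(S,(-120,-130,24),(344.9,198)),(S,(-120,130,24),(325.4,246.9)),(S,(20,107,40),(288.5,229.7)),(S,(20,-107,40),(308.5,189.7)),(S,(-120,0,24),(334.9,219.5))]
for o in ob[:3]: print(onz(T,*o[2],o[1][2]/1000))
for sub in (ob,ob[:3],ob[3:]):
    x,r=fit(sub,[.5,0,0]); print('board',x.round(4)); 
print(r.round(2))
x,r=fit(ob,[.5,0,0]);print(r.round(2))
fl=[(T,(110,60,4),(202.2,194.2)),(T,(110,-60,4),(239,203)),(T,(80,60,4),(200,203)),(T,(80,-60,4),(236.5,211.8)),
(S,(110,60,4),(249.4,287.75)),(S,(110,-60,4),(276.9,264)),(S,(80,60,4),(256,293.25)),(S,(80,-60,4),(283.4,268.5)),(S,(-4,60,0),(275.25,309.4)),(S,(-4,-60,0),(301.9,284))]
for sub in (fl[:4],fl[4:],fl):
    x,r=fit(sub,[.4,.3,-.2]); print('fl',x.round(4)); 
print(r.round(2))
E
```

```text
campos [ 0.34955326 -0.01464327  1.41716331]
campos [0.11170363 0.86513045 1.03058586]
[0.58467112 0.14123051 0.04      ]
[ 0.61962811 -0.06888829  0.04      ]
[0.4699306  0.01180674 0.024     ]
board [0.5837 0.0329 0.1673]
board [0.584  0.0326 0.1717]
board [0.5834 0.0335 0.1652]
[[-0.34 -1.18]
 [-0.41  0.24]
 [ 0.26 -0.32]
 [-0.01  0.14]
 [ 0.51  0.83]]
[[-0.14 -0.29]
 [ 0.13 -0.49]
 [-0.37  1.4 ]
 [-0.4  -1.36]
 [-0.31  0.04]
 [ 0.33 -0.44]
 [-0.06  0.01]
 [ 0.53  0.64]]
fl [ 0.4677  0.3465 -0.2214]
fl [ 0.4682  0.3497 -0.2332]
fl [ 0.4681  0.3491 -0.2321]
[[ 0.61 -0.  ]
 [-1.35 -0.04]
 [ 0.21 -0.12]
 [-1.35 -0.09]
 [ 0.35 -0.36]
 [-0.15 -0.22]
 [ 0.25 -0.38]
 [-0.19  0.2 ]
 [ 0.13  0.21]
 [ 0.19 -0.21]]
```

```bash
cat >> h.py <<'E'
from scipy.spatial.transform import Rotation as Rn
def tri(a,ua,b,ub):
    o1,d1=ray(a,*ua);o2,d2=ray(b,*ub)
    s=np.linalg.lstsq(np.c_[d1,-d2],o2-o1,rcond=None)[0]; p,q=o1+s[0]*d1,o2+s[1]*d2
    return (p+q)/2,np.linalg.norm(p-q)
def pose():
    o=ctrl.get_obs(); return np.array(o['ee_pos']),Rn.from_euler('xyz',o['eef_rot'])
def todo(tp,tyaw,down=True):
    """target: tool x down, tool y at world angle tyaw; print deltas in tool axes"""
    p,R=pose(); y=np.array([np.cos(tyaw),np.sin(tyaw),0]);x=np.array([0,0,-1.]);z=np.cross(x,y)
    Rt=Rn.from_matrix(np.c_[x,y,z]); d=R.inv().apply(np.array(tp)-p)*1000
    print('pos',p.round(4),'d(tool now) mm',d.round(1),'d(target axes)',(Rt.inv().apply(np.array(tp)-p)*1000).round(1),'rotvec',(R.inv()*Rt).as_rotvec().round(4))
E
python3 - <<'E'
from h import *
T=dict(np.load('pics/top0.npz'));S=dict(np.load('pics/scene0.npz'))
print('lamp',tri(T,(295,30),S,(195,45)))
print('bottle cap R',tri(T,(327,115),S,(257,158)))
print('bottle cap L',tri(T,(184,154),S,(209,260)))
print('L monitor right-bottom',tri(T,(282,122),S,(245,185)), 'Lmon right top',tri(T,(275,72),S,(222,90)))
print('R monitor L bottom',tri(T,(348,73),S,(240,138)))
p,R=pose(); print(R.as_matrix().round(3))
b=np.array([.5837,.0329]);a=.168
def B(x,y): return b+np.array([np.cos(a)*x-np.sin(a)*y,np.sin(a)*x+np.cos(a)*y])
print(B(72,0) if 0 else B(.074,0),B(-.06,0))
todo([*B(.074,0),.12],.168+0)
todo([*B(.074,0),.12],.168+np.pi/2)
todo([*B(.074,0),.12],.168-np.pi/2)
todo([*B(.074,0),.12],.168+np.pi)
E
```

```text
lamp (array([0.87351125, 0.06585868, 0.58542871]), np.float64(0.06973097531835709))
bottle cap R (array([ 0.81431196, -0.02369255,  0.15577945]), np.float64(0.0027334015975087078))
bottle cap L (array([0.69489021, 0.41527752, 0.12036719]), np.float64(0.0016610692208685234))
L monitor right-bottom (array([0.78669791, 0.11046904, 0.14142094]), np.float64(0.01457786667868851)) Lmon right top (array([0.79937579, 0.10235963, 0.49350206]), np.float64(0.020826457456457753))
R monitor L bottom (array([ 0.94139986, -0.08764852,  0.16656095]), np.float64(0.005574420881299753))
[[-0.     0.396  0.918]
 [-0.001  0.918 -0.396]
 [-1.    -0.001 -0.   ]]
[0.65665817 0.0452736 ] [0.52454473 0.02286735]
pos [0.2176 0.5049 0.205 ] d(tool now) mm [  85.2 -248.3  585.2] d(target axes) [ 85.  356.1 526.6] rotvec [9.96e-01 4.00e-04 8.00e-04]
pos [0.2176 0.5049 0.205 ] d(tool now) mm [  85.2 -248.3  585.2] d(target axes) [  85.  -526.6  356.1] rotvec [-5.748e-01 -3.000e-04  8.000e-04]
pos [0.2176 0.5049 0.205 ] d(tool now) mm [  85.2 -248.3  585.2] d(target axes) [  85.   526.6 -356.1] rotvec [2.5668e+00 1.1000e-03 4.0000e-04]
pos [0.2176 0.5049 0.205 ] d(tool now) mm [  85.2 -248.3  585.2] d(target axes) [  85.  -356.1 -526.6] rotvec [-2.1456e+00 -1.0000e-03  5.0000e-04]
```

Call:
play_rows([
  [[0,-8,20,0,0,0,0],[0,-16,38,0,0,0,0],[0,-16,38,0,0,0,0],[0,-16,38,0,0,0,0],[0,-16,38,0,0,0,0],[0,-16,38,0,0,0,0],[0,-16,38,0,0,0,0],[0,-16,38,0,0,0,0],[0,-16,38,0,0,0,0],[0,-16,38,0,0,0,0]],
], grip_force=20)

```text
time_s: 1.15
ee_pos: [0.4908, 0.2208, 0.2054]
eef_rot: [-2.658, 1.571, -3.065]
force: [0.2, 0.1, -0.7]
grip_width: 0.0173
```

Call:
play_rows([
  [[0,-16,38,0,0,0,0],[0,-16,38,0,0,0,0],[0,-16,38,0,0,0,0],[10,-16,38,0,0,0,0],[15,-16,38,0,0,0,0],[15,-8,20,0,0,0,0],[10,0,10,0,0,0,0],[0,0,0,0,0,0,0]],
])

```text
time_s: 1.95
ee_pos: [0.6569, 0.0543, 0.1534]
eef_rot: [-2.736, 1.568, 3.14]
force: [-0.4, -0.4, -0.6]
grip_width: -0.0
```

Run:
```python
from h import *
shot('wrist','w1');shot('scene','s1')
p,R=pose()
todo([.6567,.0453,.10],1.164)
a=cv2.imread('pics/s1.png');cv2.imwrite('pics/s1b.png',cv2.resize(a[130:260,220:380],None,fx=4.5,fy=4.5,interpolation=cv2.INTER_CUBIC))
```

```text
pos [0.6568 0.0555 0.1558] d(tool now) mm [55.8 -9.4  3.9] d(target axes) [55.8 -9.4  3.9] rotvec [ 0.0009 -0.0001 -0.0001]
```

View pics/w1.png

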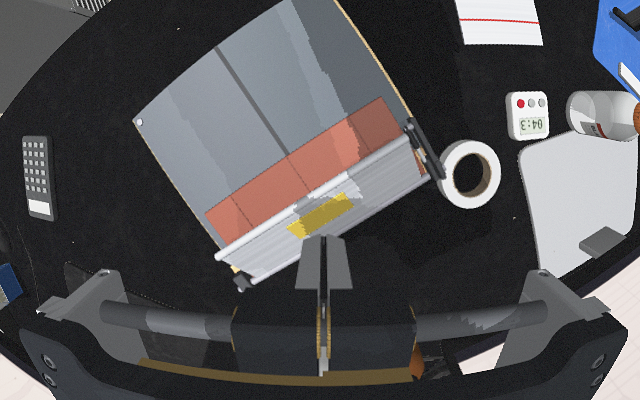

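View pics/s1b.png

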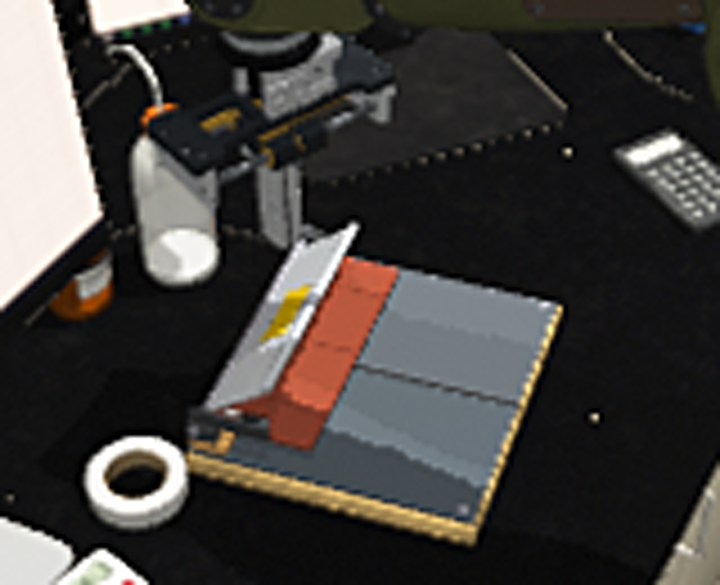

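```bash
cat >> h.py <<'E'
_p0=proj
def proj(c,P):
    if c.get('fish') is None: return _p0(c,P)
    R=cv2.Rodrigues(np.array(c['rvec'],float))[0]; p=R@np.array(P,float)+np.array(c['tvec'],float).ravel()
    r=np.hypot(p[0],p[1]); th=np.arctan2(r,p[2])
    return np.array([c['cx']+c['fx']*th*p[0]/r, c['cy']+c['fy']*th*p[1]/r])
E
python3 - <<'E'
from fit import *
W=dict(np.load('pics/w1.npz'));W['fish']=1
ob=[(W,(20,-107,40),(205,213)),(W,(20,107,40),(384,97)),(W,(-120,-130,24),(134,122)),(W,(20,0,40),(289,157))]
x,r=fit(ob,[.58,.03,.17]);print(x,r.round(2))
x=[.5837,.0329,.168]
c,s=np.cos(x[2]),np.sin(x[2])
for l in [(20,-107,40),(20,107,40),(-120,-130,24),(72,0,46),(110,0,44),(110-38*.796,0,46+23)]:
    print(l,proj(W,[x[0]+(c*l[0]-s*l[1])/1e3,x[1]+(s*l[0]+c*l[1])/1e3,l[2]/1e3]).round(1))
a=cv2.imread('pics/w1.png');cv2.imwrite('pics/w1b.png',cv2.resize(a[80:300,120:440],None,fx=2.5,fy=2.5,interpolation=cv2.INTER_CUBIC))
E
```

```text
[0.58579313 0.03728013 0.16887641] [[ 1.5   1.17]
 [-0.23  0.06]
 [-3.14 -1.68]
 [ 0.06 -0.05]]
(20, -107, 40) [202.2 213.9]
(20, 107, 40) [378.8  96.7]
(-120, -130, 24) [127.6 120.5]
(72, 0, 46) [313.6 202.3]
(110, 0, 44) [334.4 232.3]
(79.752, 0, 69) [317.5 216.3]
```

View pics/w1b.png

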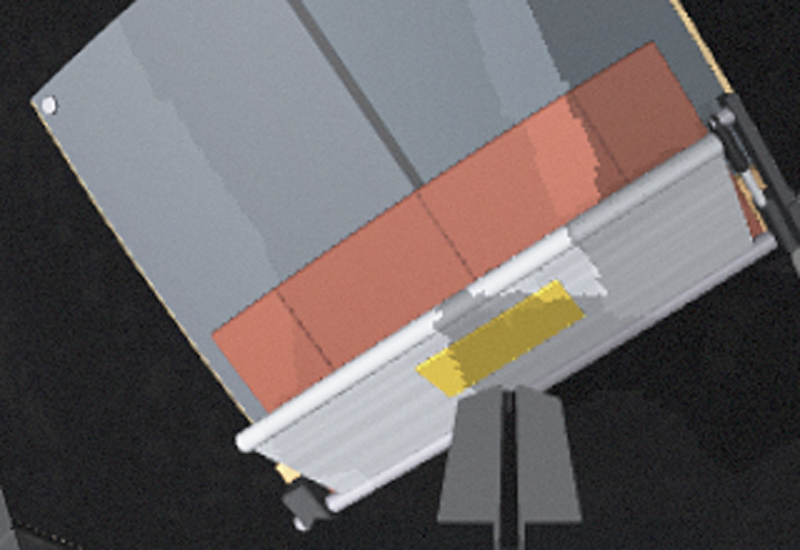

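Call:
play_rows([
  [[15,-3,2,0,0,0,0],[15,-3,2,0,0,0,0],[15,-2,1,0,0,0,0],[15,0,0,0,0,0,0],[12,0,0,0,0,0,0],[10,0,0,0,0,0,0],[10,0,0,0,0,0,0],[8,0,0,0,0,0,0],[5,0,0,0,0,0,0],[0,0,0,0,0,0,0]],
])

```text
time_s: 3.05
ee_pos: [0.6582, 0.0451, 0.0495]
eef_rot: [-2.729, 1.57, -3.136]
force: [-0.5, 0.1, -0.6]
grip_width: 0.0003
```

Run:
```python
from h import *
shot('wrist','w2');shot('scene','s2')
print(pose()[0],ctrl.get_obs()['force'])
a=cv2.imread('pics/s2.png');cv2.imwrite('pics/s2b.png',cv2.resize(a[130:260,220:380],None,fx=4.5,fy=4.5,interpolation=cv2.INTER_CUBIC))
```

```text
[0.65868041 0.04510866 0.05058025] [-0.14374017 -0.52695172 -0.13287145]
```

View pics/w2.png

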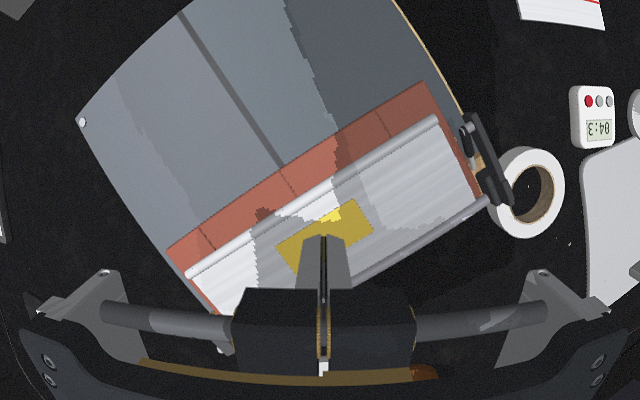

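View pics/s2b.png

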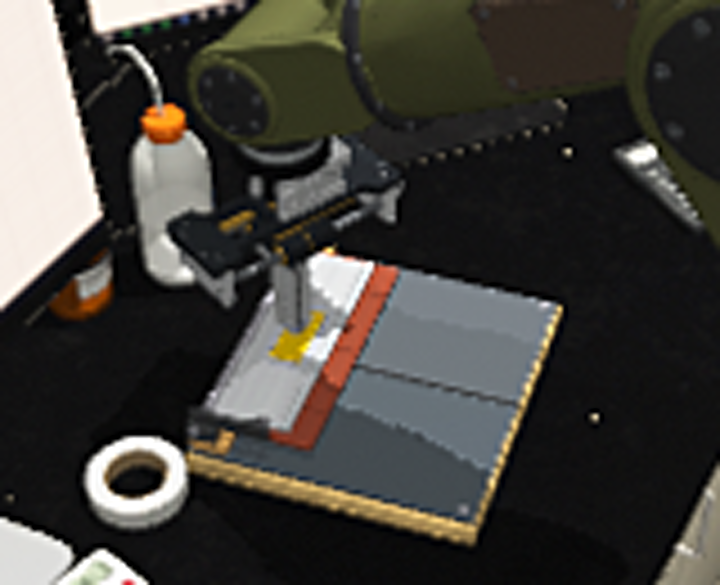

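```bash
cat >> h.py <<'E'
def plan(tp,tyaw,n,yaw=None,p=None):
    """n rows, linear, tool down; prints rows"""
    q,R=pose(); p=q if p is None else np.array(p)
    if yaw is None: m=R.as_matrix()[:,1]; yaw=np.arctan2(m[1],m[0])
    dy=(tyaw-yaw+np.pi)%(2*np.pi)-np.pi; d=(np.array(tp)-p)*1000/n
    for i in range(n):
        a=yaw+dy*i/n; y=np.array([np.cos(a),np.sin(a),0]);x=np.array([0,0,-1.]);z=np.cross(x,y)
        print([round(float(v@d),1) for v in (x,y,z)],round(-dy/n,4))
E
python3 - <<'E'
from fit import *
W=dict(np.load('pics/w2.npz'));W['fish']=1
ob=[(W,(20,-107,40),(167,250)),(W,(20,107,40),(424,82)),(W,(-120,-130,24),(78,121)),(W,(20,0,40),(283,170)),]
x,r=fit(ob,[.58,.03,.17]);print(x,r.round(2))
p,_=pose()
plan([.468,.349,.17],-.232,10,p=p+[0,0,.08])
E
```

```text
[0.58513285 0.03664125 0.16894742] [[ 0.38  1.03]
 [ 2.21 -0.9 ]
 [-5.51 -0.96]
 [-0.95  0.81]]
[-3.9, 20.4, -29.5] 0.1396
[-3.9, 16.1, -32.1] 0.1396
[-3.9, 11.4, -34.0] 0.1396
[-3.9, 6.6, -35.3] 0.1396
[-3.9, 1.6, -35.8] 0.1396
[-3.9, -3.4, -35.7] 0.1396
[-3.9, -8.3, -34.9] 0.1396
[-3.9, -13.1, -33.4] 0.1396
[-3.9, -17.6, -31.3] 0.1396
[-3.9, -21.8, -28.5] 0.1396
```

Call:
play_rows([
  [[-25,0,0,0,0,0,0],[-35,0,0,0,0,0,0],[-20,0,0,0,0,0,0],[-4,20.4,-29.5,0.1396,0,0,0],[-4,16.1,-32.1,0.1396,0,0,10],[-4,11.4,-34,0.1396,0,0,20],[-4,6.6,-35.3,0.1396,0,0,30],[-4,1.6,-35.8,0.1396,0,0,50],[-4,-3.4,-35.7,0.1396,0,0,50]],
])

```text
time_s: 4.05
ee_pos: [0.5434, 0.2286, 0.1553]
eef_rot: [1.592, 1.57, 0.342]
force: [1.0, -0.2, -0.3]
grip_width: 0.0372
```

Call:
play_rows([
  [[-4,-8.3,-34.9,0.1396,0,0,50],[-4,-13.1,-33.4,0.1396,0,0,50],[-4,-17.6,-31.3,0.1396,0,0,50],[-4,-21.8,-28.5,0.1396,0,0,50],[0,0,0,0,0,0,50],[0,0,0,0,0,0,50]],
])

```text
time_s: 4.65
ee_pos: [0.4678, 0.3493, 0.1709]
eef_rot: [2.17, 1.57, 0.371]
force: [0.0, 0.1, 0.3]
grip_width: 0.05
```

Run:
```python
from h import *
shot('wrist','w3');shot('top','t3');shot('scene','s3')
print(pose()[0],ctrl.get_obs()['force'])
todo([.468,.349,.07],-.232)
a=cv2.imread('pics/t3.png');cv2.imwrite('pics/t3b.png',cv2.resize(a[145:245,255:365],None,fx=6,fy=6,interpolation=cv2.INTER_CUBIC)[:600])
a=cv2.imread('pics/s3.png');cv2.imwrite('pics/s3b.png',cv2.resize(a[170:260,240:345],None,fx=6.5,fy=6.5,interpolation=cv2.INTER_CUBIC))
```

```text
[0.46853548 0.34813566 0.17044623] [0.10928268 0.39101843 1.17231388]
pos [0.4685 0.3481 0.1704] d(tool now) mm [100.4  -0.7  -0.7] d(target axes) [100.4  -0.7  -0.7] rotvec [ 0.0004  0.0001 -0.0001]
```

View pics/w3.png

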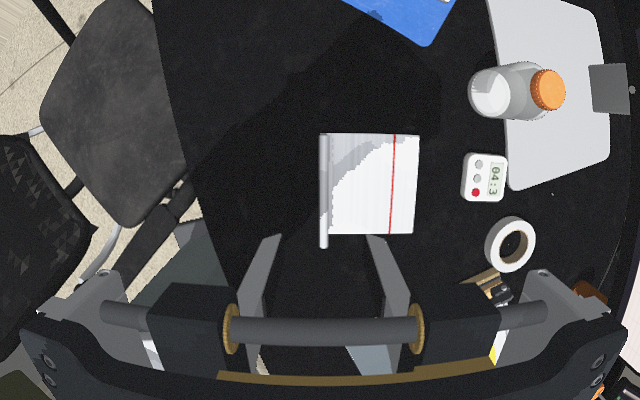

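View pics/s3b.png

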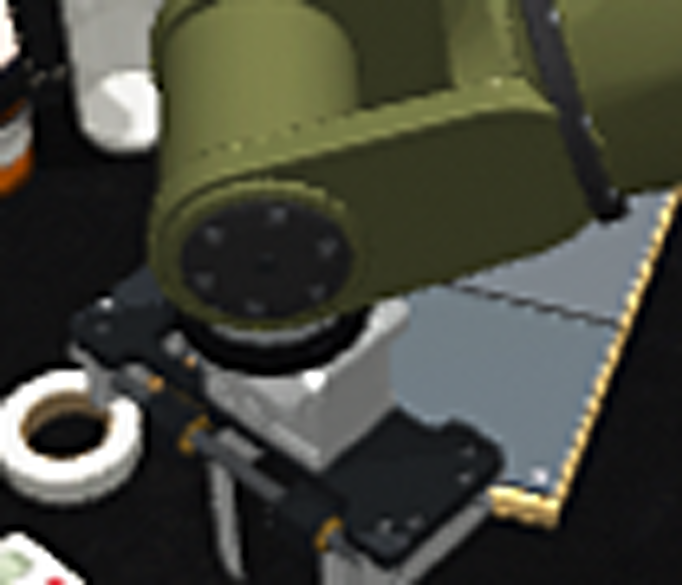

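View pics/t3b.png

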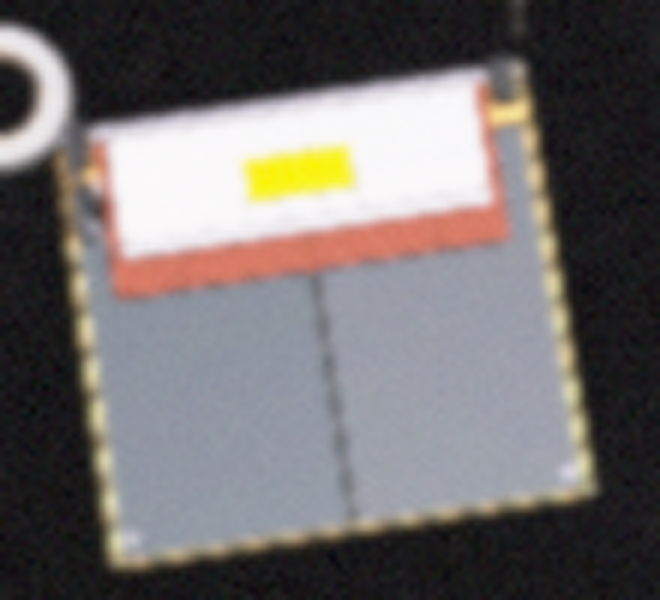

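Run:
```python
from fit import *
a=cv2.imread('pics/w3.png');cv2.imwrite('pics/w3b.png',cv2.resize(a[120:260,300:440],None,fx=4.2,fy=4.2,interpolation=cv2.INTER_CUBIC))
W=dict(np.load('pics/w3.npz'));W['fish']=1
ob=[(W,(110,60,4),(419.5,134.5)),(W,(110,-60,4),(413.5,234.5)),(W,(80,60,4),(394.5,134)),(W,(80,-60,4),(390,234.5)),(W,(-4,-60,45),(320,247.5)),(W,(-4,60,45),(320,133.5))]
x,r=fit(ob,[.468,.349,-.23]);print(x,r.round(2))
print(fit(ob[:4],[.468,.349,-.23])[0])
```

```text
[ 0.46974944  0.35077624 -0.22869802] [[ 0.24  0.47]
 [-0.98 -1.74]
 [ 0.24 -0.1 ]
 [-0.79 -1.38]
 [ 0.36  0.11]
 [ 0.3   1.37]]
[ 0.46977385  0.34889049 -0.21661087]
```

View pics/w3b.png

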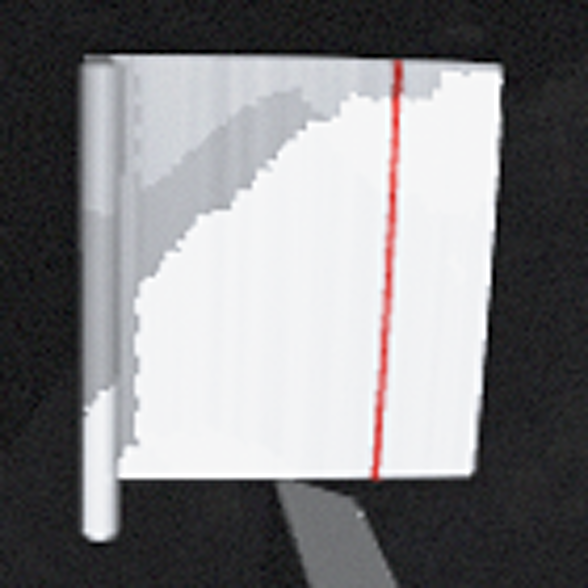

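Call:
play_rows([
  [[20,0,-2.5,0,0,0,50],[30,0,0,0,0,0,50],[30,0,0,0,0,0,50],[25,0,0,0,0,0,50],[20,0,0,0,0,0,40],[15,0,0,0,0,0,30],[10,0,0,0,0,0,25],[6,0,0,0,0,0,20],[0,0,0,0,0,0,20]],
], grip_force=40)

```text
time_s: 5.7
ee_pos: [0.4686, 0.3513, 0.0142]
eef_rot: [-0.764, 1.57, -2.567]
force: [0.2, -0.1, 0.4]
grip_width: 0.0204
```

Run:
```python
from h import *
shot('wrist','w4');todo([.469,.3505,.013],-.229);print(ctrl.get_obs()['force'],ctrl.get_obs()['grip_width'])
a=cv2.imread('pics/w4.png');cv2.imwrite('pics/w4b.png',a[60:400,150:600])
```

```text
pos [0.4688 0.3515 0.0148] d(tool now) mm [1.8 0.4 0.9] d(target axes) [1.8 0.4 0.9] rotvec [-0.003  -0.0004 -0.0003]
[0.23831892 0.02606322 0.96979597] 0.019969784967136542
```

View pics/w4b.png

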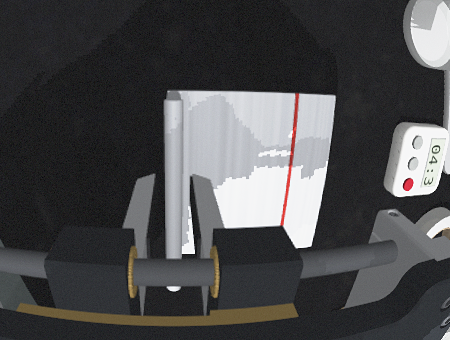

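Call:
play_rows([
  [[0,0,0,0,0,0,5],[0,0,0,0,0,0,0],[0,0,0,0,0,0,0],[0,0,0,0,0,0,0],[0,0,0,0,0,0,0],[-3,0,0,0,0,0,0],[-10,0,0,0,0,0,0],[-20,0,0,0,0,0,0],[-20,0,0,0,0,0,0],[-10,0,0,0,0,0,0]],
], grip_force=40)

```text
time_s: 6.75
ee_pos: [0.469, 0.3518, 0.0796]
eef_rot: [2.381, 1.569, 0.578]
force: [-0.7, 0.3, -1.8]
grip_width: 0.0076
```

Run:
```python
from fit import *
W=shot('wrist','w5');S=shot('scene','s5');o=ctrl.get_obs();print(o['force'],o['moment'],o['grip_width'],pose()[0])
a=cv2.imread('pics/w5.png');cv2.imwrite('pics/w5b.png',cv2.resize(a[130:360,280:540],None,fx=2.5,fy=2.5,interpolation=cv2.INTER_CUBIC))
a=cv2.imread('pics/s5.png');cv2.imwrite('pics/s5b.png',cv2.resize(a[215:315,225:345],None,fx=6,fy=6,interpolation=cv2.INTER_CUBIC))
# board target; average estimates
b=np.array([.5845,.0345]);al=.168
B=lambda x,y:b+np.array([np.cos(al)*x-np.sin(al)*y,np.sin(al)*x+np.cos(al)*y])
print('B pre',B(-.11,0),'fin',B(-.06,0)); 
plan([*B(-.11,0),.095],.168,9)
```

```text
[-1.14308723 -0.28515865 -1.9398507 ] [-0.09593313  0.14557118 -0.05009404] 0.007617049449433164 [0.46903505 0.35182278 0.0789715 ]
B pre [0.47604867 0.01610681] fin [0.52534473 0.02446735]
[-1.8, 9.3, 36.1] -0.0444
[-1.8, 7.7, 36.5] -0.0444
[-1.8, 6.1, 36.8] -0.0444
[-1.8, 4.5, 37.0] -0.0444
[-1.8, 2.8, 37.2] -0.0444
[-1.8, 1.1, 37.3] -0.0444
[-1.8, -0.5, 37.3] -0.0444
[-1.8, -2.2, 37.2] -0.0444
[-1.8, -3.8, 37.1] -0.0444
```

View pics/w5b.png

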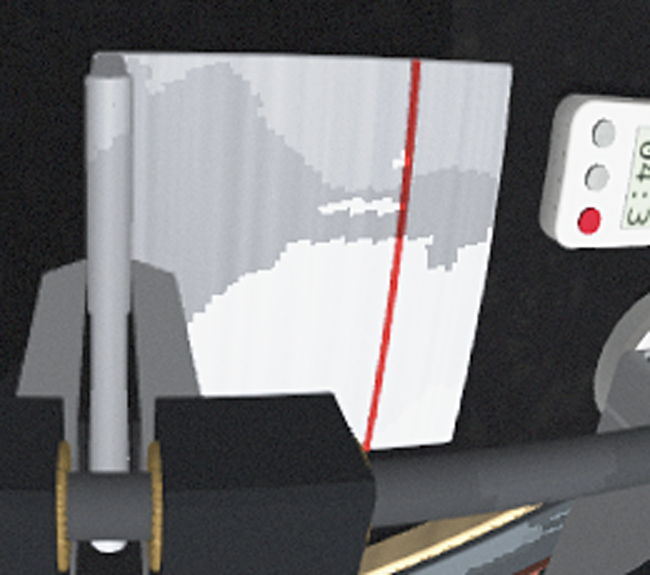

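View pics/s5b.png

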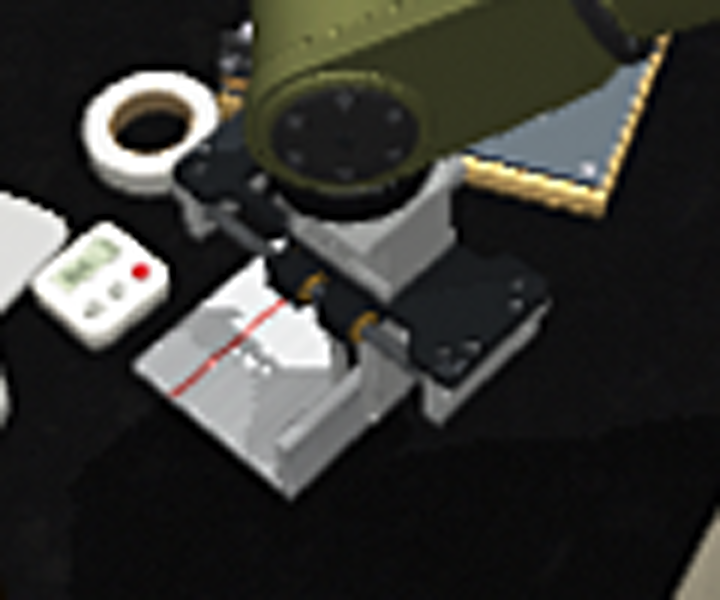

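Call:
play_rows([
  [[-2,5,18,0,0,0,0],[-2,8.5,36.5,-0.0444,0,0,0],[-2,7,36.6,-0.0444,0,0,0],[-2,5.3,37,-0.0444,0,0,0],[-2,3.6,37.1,-0.0444,0,0,0],[-2,2,37.2,-0.0444,0,0,0],[-2,0.3,37.3,-0.0444,0,0,0],[-2,-1.3,37.2,-0.0444,0,0,0],[0,-3,37.1,-0.0444,0,0,0],[0,-2,18.5,-0.0444,0,0,0]],
])

```text
time_s: 7.85
ee_pos: [0.4685, 0.0135, 0.0927]
eef_rot: [-1.586, 1.57, -2.989]
force: [0.2, 0.2, -1.7]
grip_width: 0.008
```

Call:
play_rows([
  [[0,0,0,0,0,0,0],[0,0,0,0,0,0,0]],
])

```text
time_s: 8.05
ee_pos: [0.4689, 0.016, 0.0929]
eef_rot: [-1.922, 1.57, 2.956]
force: [-0.4, -0.3, -1.2]
grip_width: 0.0078
```

Run:
```python
from h import *
shot('wrist','w6');shot('top','t6');shot('scene','s6')
todo([.4760,.0161,.0395],.168);o=ctrl.get_obs();print(o['force'],o['moment'],o['grip_width'])
a=cv2.imread('pics/t6.png');cv2.imwrite('pics/t6b.png',cv2.resize(a[145:255,255:365],None,fx=6,fy=6,interpolation=cv2.INTER_CUBIC)[:600])
a=cv2.imread('pics/s6.png');cv2.imwrite('pics/s6b.png',cv2.resize(a[170:270,250:370],None,fx=6,fy=6,interpolation=cv2.INTER_CUBIC))
```

```text
pos [0.469  0.0167 0.0932] d(tool now) mm [53.7  6.8  1.8] d(target axes) [53.7  6.8  1.8] rotvec [ 0.0001 -0.0002  0.0005]
[ 0.4387086   0.20328508 -1.6903311 ] [-0.09836259  0.11528806  0.03912844] 0.007230007007371998
```

View pics/w6.png

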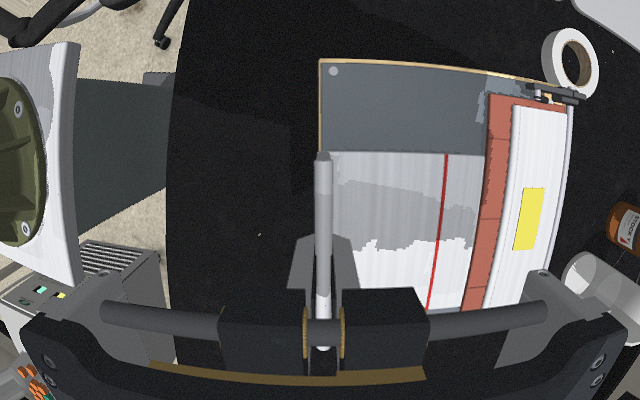

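View pics/t6b.png

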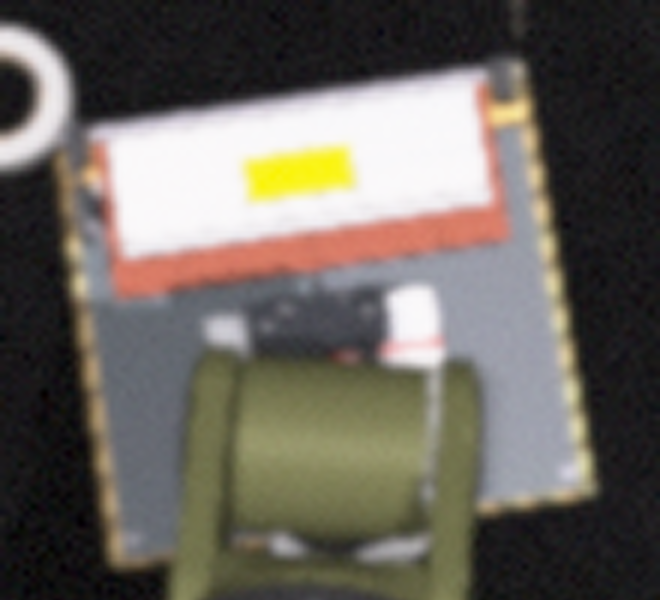

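View pics/s6b.png

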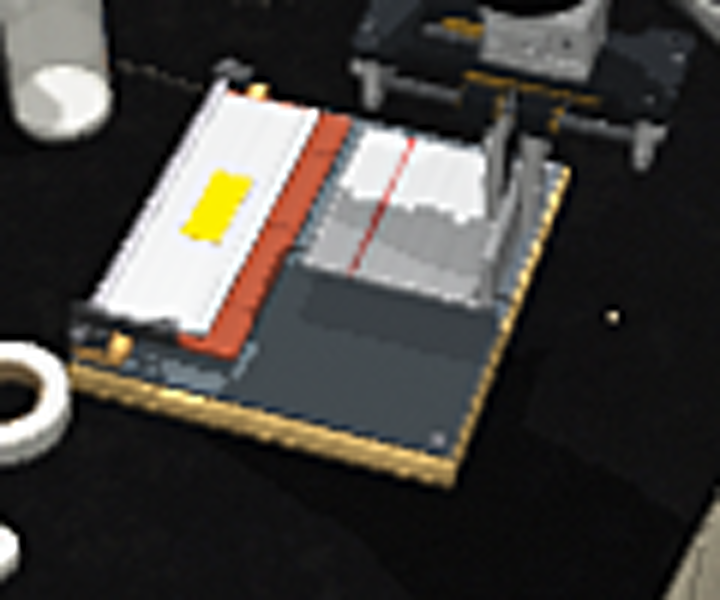

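Run:
```python
from fit import *
W=dict(np.load('pics/w6.npz'));W['fish']=1
T=dict(np.load('pics/top0.npz'));S=dict(np.load('pics/scene0.npz'))
a=cv2.imread('pics/w6.png');cv2.imwrite('pics/w6b.png',cv2.resize(a[45:325,300:600],None,fx=2.6,fy=2.1,interpolation=cv2.INTER_CUBIC))
s6=dict(np.load('pics/s6.npz'))
p=np.array([.469,.0167,.0932])
def F(l,pitch,dy):
    x,y,z=np.array(l)/1e3; y+=dy; z0=-.0145
    xx=x*np.cos(pitch)-z*0; zz=z+z0-x*np.sin(pitch)   # + pitch => droop
    c,s=np.cos(.168),np.sin(.168)
    return p+np.array([c*xx-s*y,s*xx+c*y,zz])
for pt in (0,.03,.06):
    print(pt,[(k,proj(W,F(k,pt,0)).round(1),proj(s6,F(k,pt,0)).round(1)) for k in [(110,60,4),(80,60,4),(80,-60,4),(110,-60,4),(-4,60,45)]])
# obs scene: lead-left (303,265)/6+(250,170)
print('obs scene leadL',np.array([303,265])/6+[250,170],'redL',np.array([352,275])/6+[250,170],'redR',np.array([411,140])/6+[250,170],'leadR',np.array([368,128])/6+[250,170])
```

```text
0 [((110, 60, 4), array([485.5, 153.6]), array([299.7, 213.9])), ((80, 60, 4), array([446.4, 151.4]), array([307.9, 215.9])), ((80, -60, 4), array([426.3, 308.2]), array([318.3, 193.3])), ((110, -60, 4), array([460.7, 305. ]), array([310.6, 191.5])), ((-4, 60, 45), array([315. , 157.8]), array([331.6, 213.3]))]
0.03 [((110, 60, 4), array([483.2, 152.9]), array([299.8, 214.6])), ((80, 60, 4), array([445., 151.]), array([307.9, 216.4])), ((80, -60, 4), array([425.4, 306.5]), array([318.3, 193.8])), ((110, -60, 4), array([459.2, 302.8]), array([310.6, 192.2])), ((-4, 60, 45), array([315. , 157.8]), array([331.6, 213.2]))]
0.06 [((110, 60, 4), array([480.8, 152.3]), array([299.8, 215.2])), ((80, 60, 4), array([443.6, 150.5]), array([307.9, 216.8])), ((80, -60, 4), array([424.5, 304.8]), array([318.3, 194.2])), ((110, -60, 4), array([457.6, 300.6]), array([310.7, 192.8])), ((-4, 60, 45), array([315. , 157.9]), array([331.6, 213.2]))]
obs scene leadL [300.5        214.16666667] redL [308.66666667 215.83333333] redR [318.5        193.33333333] leadR [311.33333333 191.33333333]
```

View pics/w6b.png

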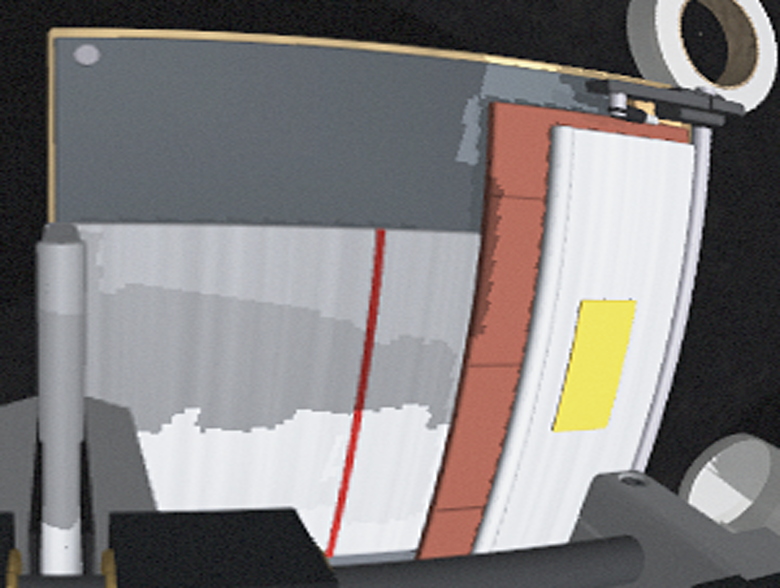

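Run:
```python
from fit import *
W=dict(np.load('pics/w6.npz'));W['fish']=1
T=dict(np.load('pics/top0.npz'));S=dict(np.load('pics/scene0.npz'))
ob=[(W,(20,107,40),(488.5,93.6)),(W,(-120,130,24),(320,62.6)),(W,(20,53.5,40),(488.3,138)),(W,(20,0,40),(480.8,218.8)),(W,(20,-53.5,40),(469.2,286.9))]
x,r=fit(ob,[.58,.03,.17]);print(x,r.round(2))
b=[(T,(20,107,40),(274.3,194.7)),(T,(20,-107,40),(339.6,185.0)),(T,(-120,0,24),(313.9,231.3)),
(S,(-120,-130,24),(344.9,198)),(S,(-120,130,24),(325.4,246.9)),(S,(20,107,40),(288.5,229.7)),(S,(20,-107,40),(308.5,189.7)),(S,(-120,0,24),(334.9,219.5))]
x,r=fit(ob+b,[.58,.03,.17]);print(x,r.round(2))
```

```text
[0.58568861 0.03397797 0.18926322] [[  1.07   0.72]
 [ -2.89  -1.99]
 [ -1.09  20.31]
 [  0.12   0.27]
 [  2.81 -13.97]]
[0.58496635 0.03396379 0.17784968] [[  1.58   0.91]
 [ -1.94  -3.8 ]
 [ -1.2   20.44]
 [ -0.58   0.42]
 [  1.58 -13.75]
 [ -0.48  -0.33]
 [ -0.32  -1.21]
 [ -0.31   0.95]
 [ -1.07  -1.59]
 [ -0.29  -0.05]
 [  0.15  -0.25]
 [ -0.77   0.05]
 [  0.19   0.47]]
```

Call:
play_rows([
  [[8,0,0,0,0,0,0],[15,0,0,0,0,0,0],[14,0,0,0,0,0,0],[8,0,0,0,0,0,0],[4,0,0,0,0,0,0],[3,0,0,0,0,0,0],[0,0,0,0,0,0,0],[0,0,0,0,0,0,0]],
])

```text
time_s: 9.0
ee_pos: [0.4694, 0.0158, 0.0418]
eef_rot: [1.352, 1.57, -0.051]
force: [0.1, -0.8, -1.4]
grip_width: 0.0072
```

Run:
```python
from h import *
shot('wrist','w7');shot('scene','s7')
todo([.5259,.0239,.0405],.169);o=ctrl.get_obs();print(o['force'],o['moment'],o['grip_width'])
a=cv2.imread('pics/w7.png');cv2.imwrite('pics/w7b.png',cv2.resize(a[45:325,300:600],None,fx=2.6,fy=2.1,interpolation=cv2.INTER_CUBIC))
a=cv2.imread('pics/s7.png');cv2.imwrite('pics/s7b.png',cv2.resize(a[170:250,270:366],None,fx=7.5,fy=7.5,interpolation=cv2.INTER_CUBIC))
```

```text
pos [0.4694 0.0158 0.0419] d(tool now) mm [ 1.4 57.1  1.4] d(target axes) [ 1.4 57.1  1.5] rotvec [-0.0014  0.0002 -0.0008]
[-0.90775099 -0.28345501 -0.90924959] [-0.06206479  0.05265199 -0.03653713] 0.0077064794638900735
```

View pics/w7b.png

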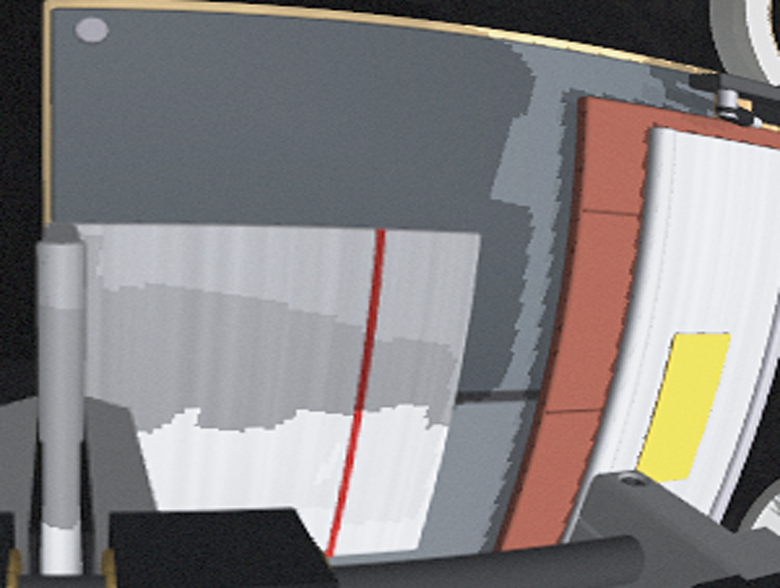

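View pics/s7b.png

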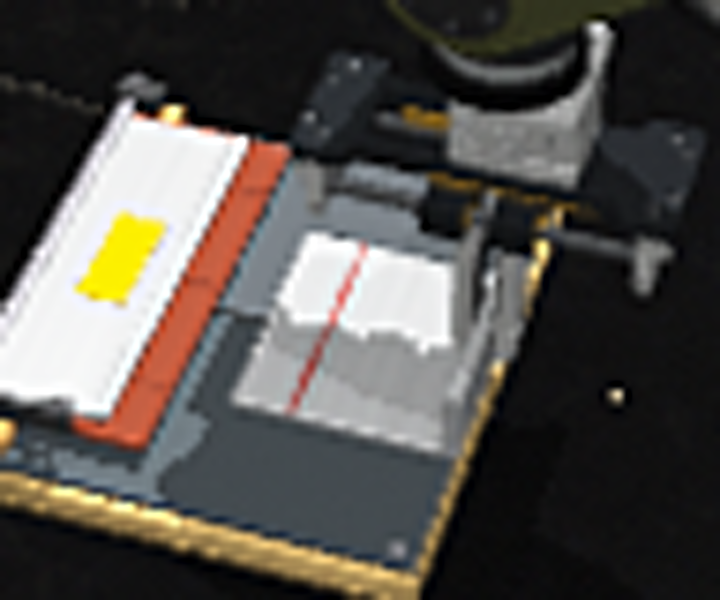

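Call:
play_rows([
  [[1.4,2,0.4,0,0,0,0],[0,5,0.5,0,0,0,0],[0,6,0.5,0,0,0,0],[0,6,0,0,0,0,0],[0,5,0,0,0,0,0],[0,4,0,0,0,0,0],[0,3,0,0,0,0,0],[0,0,0,0,0,0,0]],
])

```text
time_s: 9.9
ee_pos: [0.5002, 0.0197, 0.04]
eef_rot: [-2.734, 1.571, 2.146]
force: [-0.1, -0.6, -0.8]
grip_width: 0.0081
```

Run:
```python
from h import *
shot('wrist','w8');shot('scene','s8')
todo([.5259,.0239,.0405],.169);o=ctrl.get_obs();print(o['force'],o['moment'],o['grip_width'])
a=cv2.imread('pics/w8.png');cv2.imwrite('pics/w8b.png',cv2.resize(a[45:325,300:600],None,fx=2.6,fy=2.1,interpolation=cv2.INTER_CUBIC))
a=cv2.imread('pics/s8.png');cv2.imwrite('pics/s8b.png',cv2.resize(a[170:250,270:366],None,fx=7.5,fy=7.5,interpolation=cv2.INTER_CUBIC))
```

```text
pos [0.4998 0.0196 0.04  ] d(tool now) mm [-0.5 26.4  0.1] d(target axes) [-0.5 26.4  0.1] rotvec [-0.0013 -0.      0.0002]
[ 0.04944331  0.73471132 -1.53175836] [-0.07616943  0.05571096  0.03219241] 0.007835360438043943
```

View pics/w8b.png

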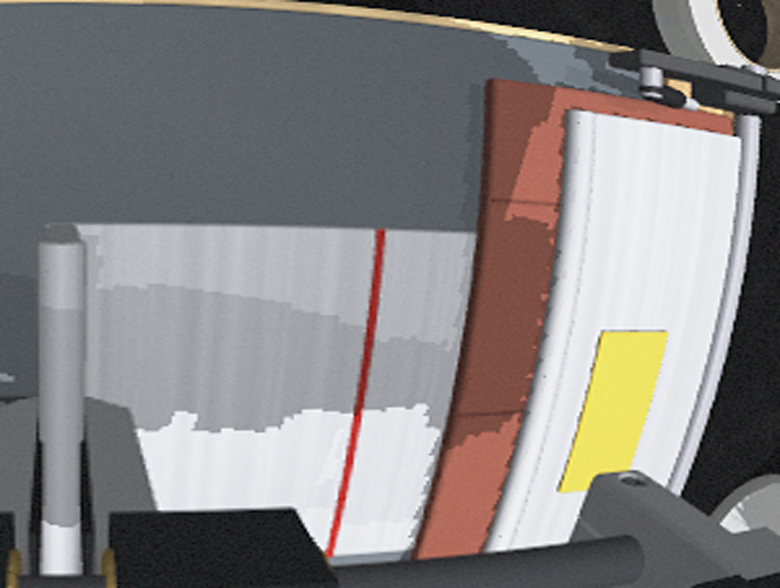

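View pics/s8b.png

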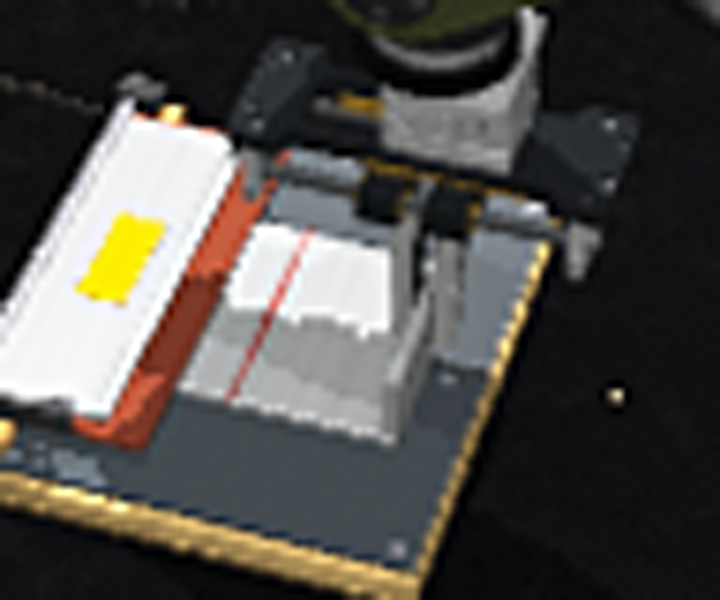

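Call:
play_rows([
  [[0,3,0,0,0,0,0],[0,5,0,0,0,0,0],[0,5,0,0,0,0,0],[0,5,0,0,0,0,0],[0,3,0,0,0,0,0],[0,2,0,0,0,0,0],[0,1,0,0,0,0,0],[0,0,0,0,0,0,0]],
])

```text
time_s: 10.8
ee_pos: [0.5236, 0.0236, 0.04]
eef_rot: [-1.439, 1.571, -2.842]
force: [-0.2, -0.4, -1.9]
grip_width: 0.0077
```

Run:
```python
from h import *
shot('wrist','w9');shot('scene','s9')
todo([.5259,.0239,.0405],.169);o=ctrl.get_obs();print(o['force'],o['moment'],o['grip_width'])
a=cv2.imread('pics/w9.png');cv2.imwrite('pics/w9b.png',cv2.resize(a[100:340,380:520],None,fx=4,fy=2.5,interpolation=cv2.INTER_CUBIC))
a=cv2.imread('pics/s9.png');cv2.imwrite('pics/s9b.png',cv2.resize(a[170:250,270:366],None,fx=7.5,fy=7.5,interpolation=cv2.INTER_CUBIC))
```

```text
pos [0.5235 0.0236 0.04  ] d(tool now) mm [-0.5  2.4  0.1] d(target axes) [-0.5  2.4  0.1] rotvec [-0.0014 -0.      0.0001]
[-0.17569815  0.3850204  -1.5753931 ] [-0.06935621  0.03557018  0.0294491 ] 0.007954242196689457
```

View pics/w9b.png

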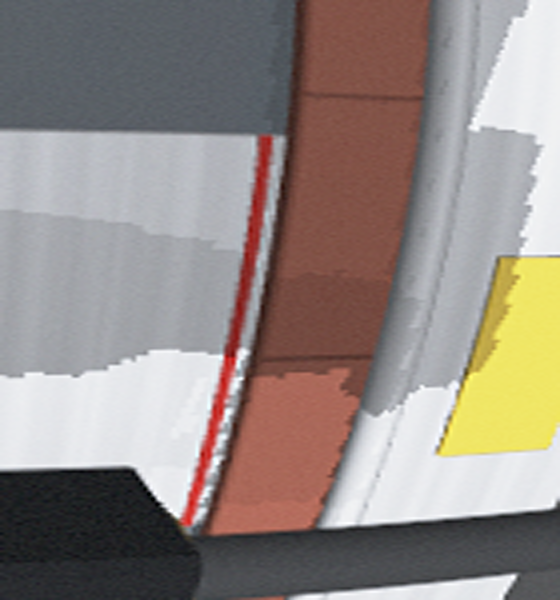

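View pics/s9b.png

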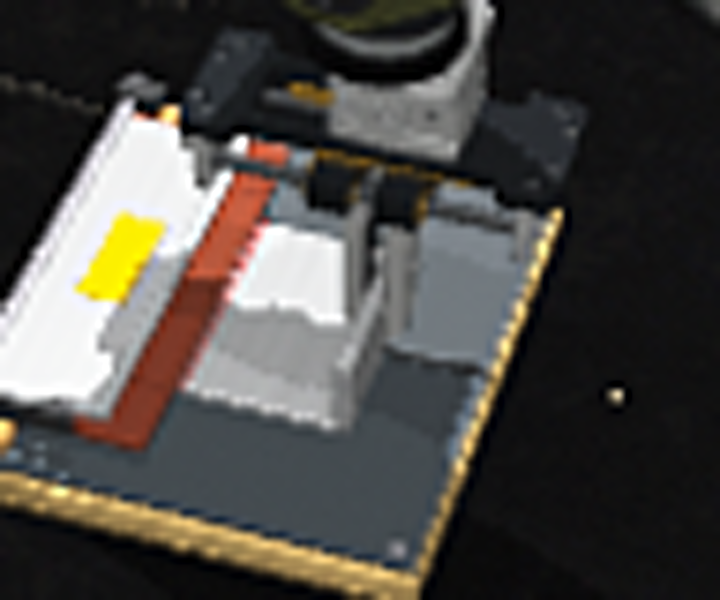

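Run:
```python
from h import *
W=dict(np.load('pics/w9.npz'))
R=cv2.Rodrigues(W['rvec'])[0];t=W['tvec'].ravel()
def fz(u,v,z):
    q=np.array([(u-W['cx'])/W['fx'],(v-W['cy'])/W['fy']]);r=np.hypot(*q);d=R.T@np.r_[np.sin(r)*q/r,np.cos(r)];o=-R.T@t
    return o+d*(z-o[2])/d[2]
e=np.array([np.cos(.169),np.sin(.169),0])
f=lambda cx,cy:(380+cx/4,100+cy/2.5)
for nm,pts,z in [('red',[(265,137),(237,335),(189,520)],.0295),('edge top',[(302,60),(288,165),(259,360),(215,520)],.040),('edge bottom',[(293,60),(280,165),(250,360),(206,520)],.034)]:
    for p in pts: P=fz(*f(*p),z); print(nm,P.round(4),'along',round(P@e,4))
```

```text
red [0.593  0.0948 0.0295] along 0.6005
red [0.603  0.0404 0.0295] along 0.6012
red [ 0.6137 -0.0213  0.0295] along 0.6014
edge top [0.5903 0.1153 0.04  ] along 0.6013
edge top [0.5941 0.0893 0.04  ] along 0.6007
edge top [0.6042 0.0375 0.04  ] along 0.6019
edge top [ 0.6133 -0.014   0.04  ] along 0.6022
edge bottom [0.5914 0.1153 0.034 ] along 0.6024
edge bottom [0.5955 0.0885 0.034 ] along 0.6019
edge bottom [0.6056 0.0351 0.034 ] along 0.6029
edge bottom [ 0.6148 -0.0181  0.034 ] along 0.603
```

Call:
play_rows([
  [[0,1,0,0,0,0,0],[0,1,0,0,0,0,0],[0.5,0,0,0,0,0,0],[0.5,0,0,0,0,0,0],[0.5,0,0,0,0,0,0],[0.5,0,0,0,0,0,0],[0,0,0,0,0,0,0]],
])

```text
time_s: 11.6
ee_pos: [0.5257, 0.0239, 0.0392]
eef_rot: [1.248, 1.57, -0.155]
force: [-7.5, 0.5, 15.0]
grip_width: 0.0073
```

Run:
```python
from h import *
shot('wrist','w10');shot('scene','s10')
todo([.5259,.0239,.0405],.169);o=ctrl.get_obs();print(o['force'],o['moment'],o['grip_width'])
a=cv2.imread('pics/w10.png');cv2.imwrite('pics/w10b.png',cv2.resize(a[100:340,380:520],None,fx=4,fy=2.5,interpolation=cv2.INTER_CUBIC))
cv2.imwrite('pics/w10c.png',cv2.resize(a[45:345,300:600],None,fx=2.6,fy=2,interpolation=cv2.INTER_CUBIC))
a=cv2.imread('pics/s10.png');cv2.imwrite('pics/s10b.png',cv2.resize(a[170:250,270:366],None,fx=7.5,fy=7.5,interpolation=cv2.INTER_CUBIC))
```

```text
pos [0.5256 0.0239 0.0391] d(tool now) mm [-1.4  0.3  0.1] d(target axes) [-1.4  0.3  0.1] rotvec [-0.0014  0.0001 -0.0003]
[-7.4258995  -0.18834737 14.09505208] [-0.06467227  1.50937503  0.01173682] 0.008117199663782963
```

View pics/w10b.png

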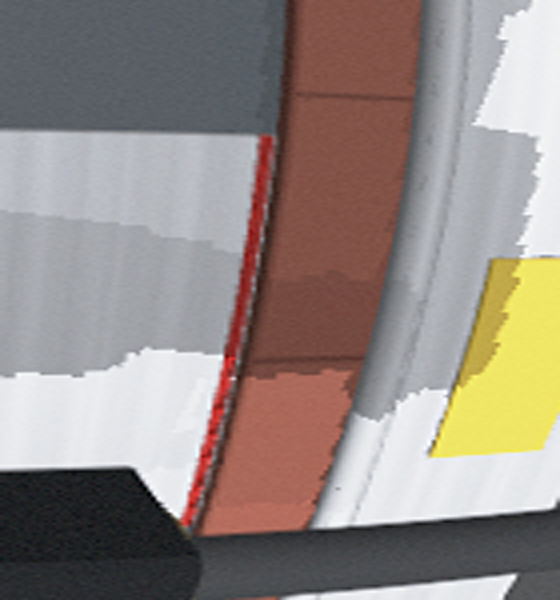

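View pics/w10c.png

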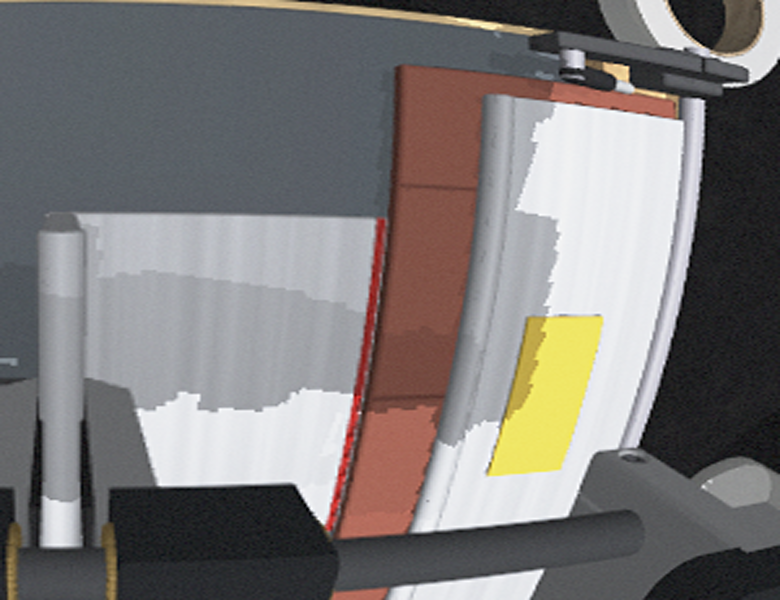

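View pics/s10b.png

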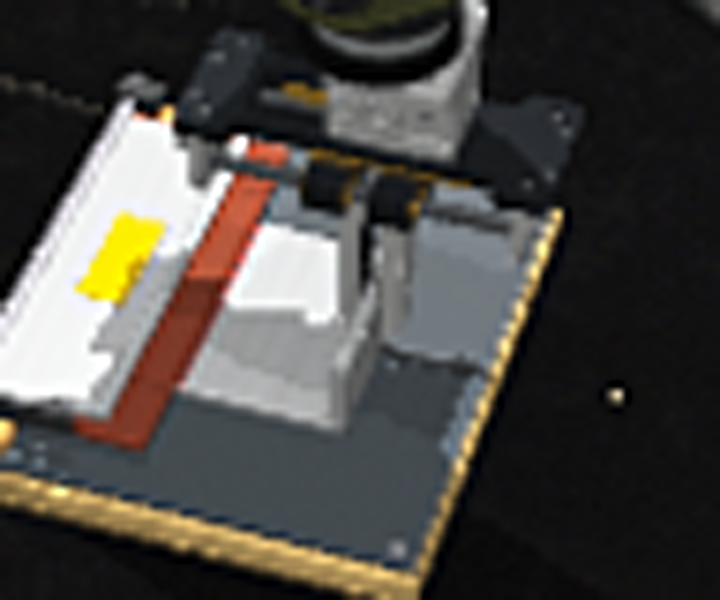

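Run:
```python
import cv2,numpy as np
g={}
for n in ['w3','w4','w5','w6','w7','w8','w9','w10']:
    a=cv2.imread(f'pics/{n}.png').astype(float); 
    r=np.clip(a[:,:,2]-np.maximum(a[:,:,0],a[:,:,1])-25,0,None)
    out=[]
    for v0 in (160,190,220,250,280):
        b=r[v0:v0+20,400:450].copy()
        if n in('w9','w10'): b[:, 48:]=0
        out.append(round(float((b.sum(0)*np.arange(400,450)).sum()/max(b.sum(),1)),2))
    # leaf left edge row (dark->light) at cols 350..440
    gl=a.mean(2); 
    print(n,out)
for n in ['w4','w5','w7','w8','w9','w10']:
    gl=cv2.imread(f'pics/{n}.png').astype(float).mean(2)
    print(n,[ [round(float(v),1) for v in gl[148:162,c-3:c+4].mean(1)] for c in (420,)])
```

```text
w3 [0.0, 0.0, 0.0, 0.0, 0.0]
w4 [445.72, 443.09, 439.46, 435.32, 431.81]
w5 [445.06, 442.38, 438.7, 434.57, 429.72]
w6 [445.07, 442.4, 438.84, 434.63, 429.71]
w7 [445.06, 442.4, 438.83, 434.61, 429.71]
w8 [445.04, 442.4, 438.8, 434.6, 429.68]
w9 [445.04, 442.4, 439.6, 438.87, 436.91]
w10 [445.16, 442.54, 440.56, 439.25, 437.05]
w4 [[28.5, 29.7, 22.5, 50.2, 151.4, 212.2, 218.3, 215.6, 215.4, 214.9, 214.9, 215.2, 214.7, 215.0]]
w5 [[28.6, 28.6, 29.1, 21.3, 108.7, 176.3, 216.0, 215.4, 214.6, 214.1, 214.4, 213.3, 214.0, 213.8]]
w7 [[101.5, 101.4, 101.0, 95.5, 111.7, 150.8, 188.0, 187.8, 188.0, 187.8, 187.8, 188.1, 187.6, 187.2]]
w8 [[97.9, 98.3, 98.0, 96.1, 111.3, 150.3, 185.4, 187.0, 187.0, 186.4, 186.0, 185.4, 186.0, 184.8]]
w9 [[93.8, 95.8, 95.3, 92.2, 111.0, 151.5, 188.0, 187.5, 188.0, 186.8, 187.2, 186.0, 187.3, 186.7]]
w10 [[95.0, 95.3, 94.4, 91.7, 112.3, 151.0, 186.8, 187.8, 186.8, 187.7, 187.2, 187.2, 187.1, 185.8]]
```

Call:
play_rows([
  [[0,-0.3,0,0,0,0,0],[0,-0.3,0,0,0,0,0],[0,0,0,0,0,0,0]],
])

```text
time_s: 12.0
ee_pos: [0.5256, 0.0239, 0.0392]
eef_rot: [1.469, 1.569, 0.066]
force: [-2.6, 0.9, 10.6]
grip_width: 0.0078
```

Run:
```python
from h import *
shot('wrist','w11');
todo([.5259,.0239,.0405],.169);o=ctrl.get_obs();print(o['force'],o['moment'],o['grip_width'])
```

```text
pos [0.5256 0.0239 0.0391] d(tool now) mm [-1.4  0.3  0. ] d(target axes) [-1.4  0.3  0. ] rotvec [-0.0015  0.0002 -0.0018]
[-2.00552153  0.8936493  10.79412408] [0.09983802 0.54309068 0.00633001] 0.007318464319965881
```

Call:
play_rows([
  [[0.2,0,0,0,0,-0.004,0],[0.2,0,0,0,0,-0.004,0],[0,0,0,0,0,0,0],[0,0,0,0,0,0,0]],
])

```text
time_s: 12.45
ee_pos: [0.5256, 0.0239, 0.0392]
eef_rot: [-1.533, 1.565, -2.936]
force: [-6.8, -0.1, 17.2]
grip_width: 0.0075
```

Run:
```python
from h import *
shot('wrist','w12');
todo([.5259,.0239,.0405],.169);o=ctrl.get_obs();print(o['force'],o['moment'],o['grip_width'])
for n in ['w9','w10','w11','w12']:
    a=cv2.imread(f'pics/{n}.png').astype(float); r=np.clip(a[:,:,2]-np.maximum(a[:,:,0],a[:,:,1])-25,0,None)
    out=[]
    for v0 in (158,163,168):
        b=r[v0:v0+5,438:449]; out.append(round(float((b.sum(0)*np.arange(438,449)).sum()/b.sum()),2))
    print(n,out)
```

```text
pos [0.5255 0.0239 0.0391] d(tool now) mm [-1.4  0.4  0.1] d(target axes) [-1.4  0.4  0.1] rotvec [-0.0014  0.0002  0.0063]
[-7.25017752  1.17992259 17.61097925] [0.12906425 0.97679247 0.0116344 ] 0.007442529767742272
w9 [445.79, 445.35, 445.01]
w10 [446.0, 445.57, 445.21]
w11 [445.91, 445.46, 445.11]
w12 [446.36, 446.15, 445.66]
```

Run:
```python
from h import *
shot('scene','s13');o=ctrl.get_obs();print(o['force'],o['time_s'])
a=cv2.imread('pics/w12.png');cv2.imwrite('pics/w12b.png',cv2.resize(a[100:340,380:560],None,fx=4,fy=2.5,interpolation=cv2.INTER_CUBIC))
a=cv2.imread('pics/s13.png');cv2.imwrite('pics/s13b.png',cv2.resize(a[170:250,250:346],None,fx=7.5,fy=7.5,interpolation=cv2.INTER_CUBIC))
```

```text
[-6.22186827 -0.12324445 16.81909172] 12.55
```

View pics/w12b.png

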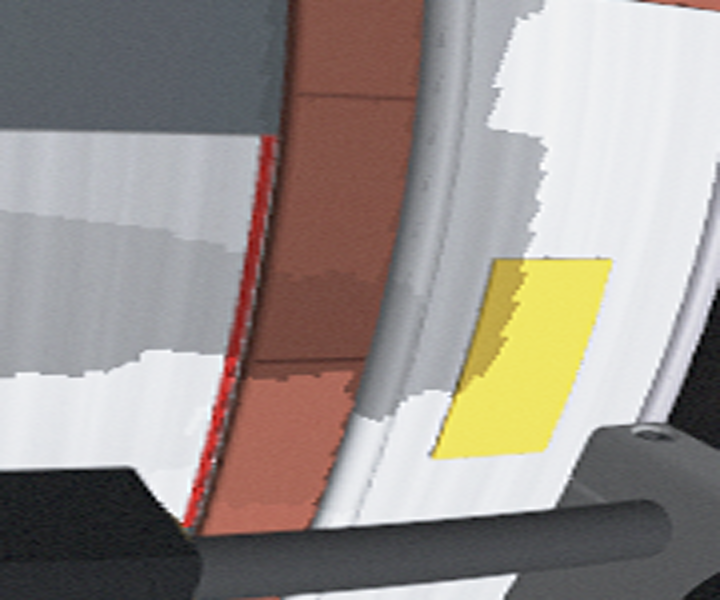

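View pics/s13b.png

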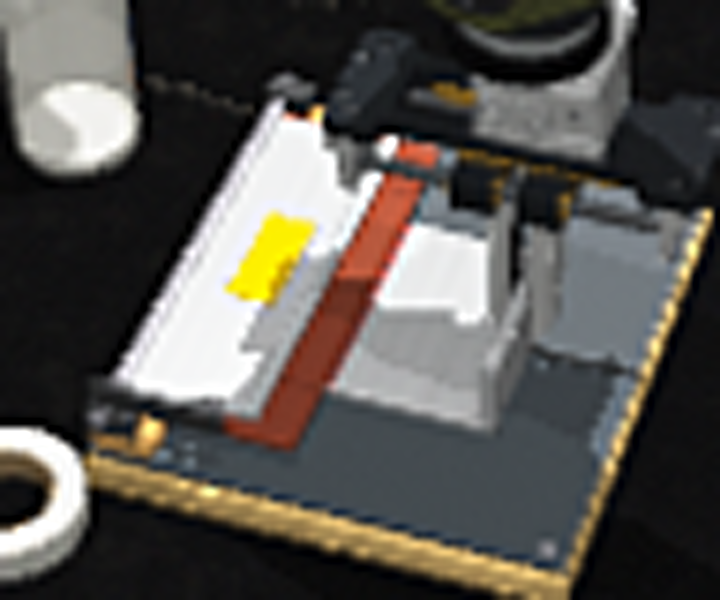

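The red line runs flush along the shingle edge, from (267,137) to (190,525) in the enlarged wrist crop. The cover is shut, the shingle is down, and the flashing is pressed with about 17 N. I'm handing the job in.

```bash
python3 -c "
from station import hand_in
print(hand_in())"
```

```text
the job is handed in; nothing more can be done
None
```

I pressed the cover down until its detent caught. I then slid the flashing under the shingle up to its red line and handed in while still pressing it flat on the board.

- **Time:** about 12.6 s on the robot's clock, against the 48 s limit.
- **Cover:** it stayed flat by itself in every picture after the fingers left it, and there was no force on the tool once it had snapped.
- **Red line:** it meets the shingle's edge along the whole visible width, within about 1–2 mm in the wrist picture. The right end of the line is partly hidden behind the gripper.
- **Shingle:** no upward force showed while inserting, and the shingle looks at rest in the last pictures. I did not measure its angle directly.
- **Pressing:** I am holding with about 17 N down. After tilting the tool forward by about 0.008 rad, the leaf did not move and the load shifted forward from the heel, which says it lies flat. About 6–7 N of sideways friction force remains.
- **Disagreement:** the fixed cameras and the wrist camera put the board 2–4 mm apart. I settled the final position from the red line itself.
- **Other things on the bench:** I did not touch them. I saw no change in the tape roll, but I did not re-measure the calculator or timer at the end.

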